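Flip the pod box lid open and load the tea tin

TASK

Push the lid of the pod box up by its orange front lip past its balance point until it stays open by itself; where it balances and where its stop comes differ from day to day, so feel your way gently and do not force the lid against its stop. Then stand the green tea tin upright inside the open box, setting it down rather than dropping it. Leave the coffee jar, the mug and the white dispenser where they are.

Things in the scene. Friction and masses are not known exactly. Their poses are not given: they have to be found in the camera images.
- pod_box: Open-topped box of pale wood fixed to the top, 140 mm (its x) by 200 mm (its y) by 100 mm high, walls and floor 5 mm thick. Origin: centre of its underside on the work surface; x points from its front (the side near the robot, with the lip) to the hinge side, y to its left, z up.
- lid: Thick white lid with an orange front lip. Origin: on the hinge axis; axes as the box's when shut. It opens by turning about its y, front going up and over to the far side (0 rad shut). In its frame the lid spans x = -180 mm (lip edge) to 0, 206 mm wide, underside 12 mm below the origin; 30 mm thick, the lip 8 mm. More than 15 N from the robot on it is too much.
- hinge (a point): Middle of the hinge axis on the box's far rim, at x = 80 mm, z = 113 mm in the box's frame. The lid falls shut slowly (about 2 N at the lip when shut, less as it opens) up to a balance point between 1.25 and 1.72 rad; beyond, it swings slowly by itself 0.07 to 0.23 rad on to a hard stop (1.35 to 1.93 rad). Balance point and stop shift together from start to start, unseen.
- lid_lip (a point): Middle of the underside of the orange lip (fixed to the lid, 18 mm from its front edge, 162 mm from the hinge axis along the lid). The lip stands 30 mm proud of the box's front wall along the full width, its underside 101 mm above the surface when shut, with free room below.
- tea_tin_center (a point): Centre (half-way up) of the loose green tea tin with brass-coloured cap: upright cylinder 42 mm in diameter, 85 mm high, about 0.2 kg; z is its axis.
- coffee_jar: Amber glass jar with red lid, 84 mm in diameter, 140 mm high, loose. Origin: centre of its underside.
- mug: Stainless mug, 76 mm in diameter, 85 mm high, with a handle on its +y side, loose. Origin: centre of its underside.
- dispenser: White push-top dispenser canister, 80 mm in diameter, 140 mm high, loose. Origin: centre of its underside.
Mind the look-alikes: they are no part of the job. Of the things shaped like the part that bears tea_tin_center, the green one is meant.

How it is judged:
By the outcome, as a careful person would: the job done as asked, in the order asked, and still so for the second after the job is handed in, with the robot touching nothing.
It also fails if it takes over 72 s, if anything falls off the work surface, if the arm or the gripper's body presses on something with over 40 N, if the wrist force passes 120 N, or if a joint passes its speed limit or range.

ROBOT

A 6-joint arm with a two-finger parallel gripper is mounted at the origin on the work surface. World frame = base frame: x ahead of the robot, y to its left, z up, the work surface at z = 0. Lengths are in m, angles in rad, forces in N, time in s.
With the tool pointing down it reaches from about 0.325 to 0.9 m from the base axis. Payload 3.5 kg.
Tool frame: the origin (TCP) lies between the finger pads; the fingertips stand 25 mm ahead of it and the grasp point (between the pads) lies 6 mm ahead of it; z points along the fingers, y is the line along which they close (so a half turn about z gives the same grasp; the last joint's range is limited). The gripper opens to 85 mm and grips with 20 to 120 N. Pads are 22 mm wide; open, the fingers measure 114 mm over their backs; the gripper's body (76 mm by 85 mm) begins 54 mm behind the grasp point. The pads swing forward as they close: fully open they stand 13 mm farther back than shut.
Start: joints at [1.068, 0.276, -0.026, 1.268, 0, 1.467], TCP at [0.243, 0.576, 0.256] pointing down, gripper open.
Joint ranges: [-3.12, 3.12], [-0.85, 1.88], [-1.08, 1.24], [-1.95, 2.15], [-1.57, 1.53], [-3.14, 3.14]. Speed limits (rad/s): [2.57, 2.57, 3.14, 3.14, 3.14, 3.14].

INTERFACE

Orientations are given as a unit quaternion [x, y, z, w].
In Python, from bench import * gives the robot as it stands. The module is installed in compiled form; this text tells all that it offers.
- The arm moves only by the tool step_arm, never from a script. Its argument "deltas" is text: rows parted by semicolons, each of 7 numbers parted by spaces: the shift along the tool's x, y, z in m, then the turn, a rotation vector about the tool's x, y, z in degrees, then the opening, from 0 (shut) to 1 (fully open). A call has 1 to 8 rows; each row is the pose to reach, as a shift and turn from the pose commanded when the call began, along the tool's axes at that moment; what a row does not reach only later rows make up. A row lasts 1/12 s, in which the tool goes at most 41.7 mm and 7.16 degrees, less where a joint would pass 70% of its speed; a pose out of reach is approached as far as the arm can. A call with a gripper value outside its range is refused whole. The fingers move at their own pace and stop on an object; "force" is the grip in N (left out, the last holds). Time passes only in rows, so rows that repeat a pose let the fingers close. It gives the time, the measured TCP pose, the force, the opening and the grip force at its end, in the units of the state.
- observe(): the state, without advancing time (a new reading comes with each control period).
- grab_frame(name): name is "side" or "top" or "wrist"; returns the picture (420x560x3 uint8, blue, green, red); there is no depth.
- camera_params(name): a dict with "vfov" (degrees; the focal length in pixels is half the picture's height over the tangent of half this angle, whatever the lens; pixels are square), "cx", "cy" (the principal point, pixels), "cam_to_world" (4x4, takes a point from camera to world coordinates). Camera axes: x right, y down, z forward; pixel columns grow to the right and rows downward; lengths in m; the calibration is good to about 2 mm. A picture is of the moment at which its call begins: read the wrist's pose just before it. camera_params takes no time and is no camera call; for the wrist camera it gives the pose at the moment of the call.
- job_done(): hands the job in; it is judged then, once.
The state is a dict: "clock": time; "joint_pos": joint angles; "qd": joint speeds; "joint_torque": joint torques, N m; "ee_pos": TCP position; "eef_rot": TCP orientation; "ft_force": force on the tool from outside, world axes, zero at the start; "moment": the same for the moment, N m; "grip_width": finger opening in m; "finger_force": force on a finger pad.
Only numpy, scipy, OpenCV 4.12 (cv2) and the standard library are available. Lean on these libraries where they do the work, as an engineer would, in place of code of your own. Each camera call takes 0.05 s, during which the arm holds its last target. There are 200 camera calls.

## Working session

There is one attempt and no reset: what is moved stays moved. The work goes in short steps, Python scripts to look and compute and a tool call to move; the robot and the scene stay as the last step left them, time stands still between calls to the robot, and variables do not carry over. Pictures are saved under pics/ and viewed, at most 10 in all, crops included, and the job is handed in when it is done.

Besides the shell and the picture viewer there is one more tool, called as name(argument=value, ...) on one line, values as JSON. step_arm: Moves the arm, as the interface text tells. Its arguments: {"type":"object","properties":{"deltas":{"type":"string"},"force":{"type":"number"}},"required":["deltas"]}

```bash
mkdir -p pics; python3 - <<'E'
from bench import *
import cv2,numpy as np
s=observe();print(s)
for n in("top","side"):
    im=grab_frame(n);cv2.imwrite(f"pics/{n}0.png",im)
    c=camera_params(n);print(n,c['vfov'],c['cx'],c['cy'],np.round(c['cam_to_world'],4).tolist())
E
```

```text
{'clock': 0.0, 'joint_pos': array([ 1.06760740e+00,  2.77129490e-01, -2.78894733e-02,  1.26801467e+00,
        5.69084774e-06,  1.46737392e+00]), 'qd': array([-0.00136194,  0.00073749,  0.00064859,  0.00103932,  0.00103557,
        0.00135408]), 'joint_torque': array([-1.83485470e-03, -4.45507765e+01,  2.95201188e+01,  1.61374756e-02,
       -3.07489190e-04,  4.88194786e-06]), 'ee_pos': array([0.2429183 , 0.57506732, 0.25515778]), 'eef_rot': array([ 1.98554794e-01,  9.80089150e-01, -1.06674072e-03, -3.36830776e-04]), 'ft_force': array([-0.12404976,  0.75585957,  0.24268045]), 'moment': array([ 0.04047704,  0.03589121, -0.04300815]), 'finger_force': 0.0, 'grip_width': 0.08559290230493098}
top 52.25845377816707 276.5344435093974 209.98883244412627 [[0.0276, -0.9878, 0.1535, 0.429], [-0.9996, -0.0274, 0.0032, -0.0086], [0.0011, -0.1535, -0.9882, 0.9701], [0.0, 0.0, 0.0, 1.0]]
side 54.13143108988286 271.2506072728576 207.51421507351685 [[-0.9914, -0.0961, 0.0885, 0.481], [-0.1303, 0.6776, -0.7238, 0.6999], [0.0095, -0.7291, -0.6844, 0.743], [0.0, 0.0, 0.0, 1.0]]
```

View pics/top0.png

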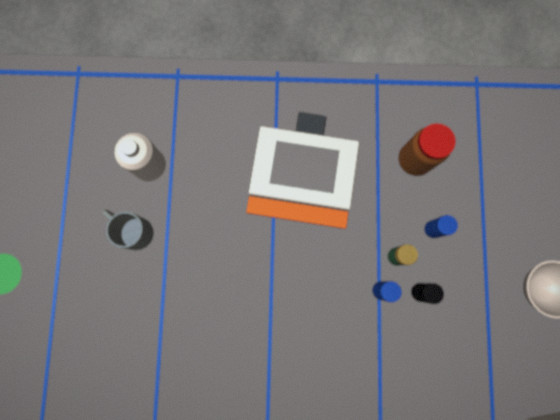

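View pics/side0.png

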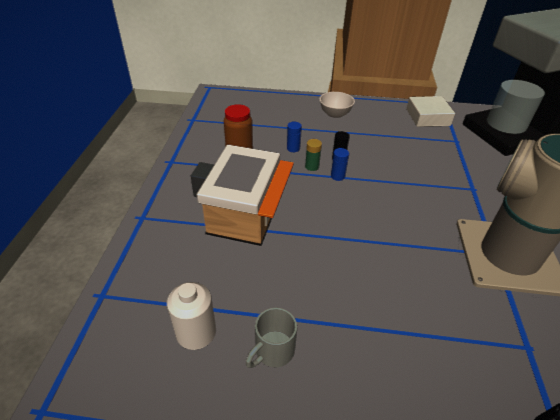

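Top view: the green tin with the brass cap is at about (404,255). It could be confused with the blue tins at (445,226) and (389,292), the black tin at (428,293), and the flat green disc at (0,273). The side view agrees, with the green body and brass cap at (313,155). The lid is at (303,167) and its orange lip at (297,212).

```bash
cat > h.py <<'E'
from bench import *
import cv2,numpy as np
from scipy.spatial.transform import Rotation as R
def ray(n,uv,c=None):
    c=c or camera_params(n);f=210/np.tan(np.radians(c['vfov'])/2);T=np.array(c['cam_to_world'])
    d=T[:3,:3]@np.array([(uv[0]-c['cx'])/f,(uv[1]-c['cy'])/f,1]);return T[:3,3],d
def onz(n,uv,z,c=None):
    o,d=ray(n,uv,c);return (o+d*(z-o[2])/d[2])
def proj(n,p,c=None):
    c=c or camera_params(n);f=210/np.tan(np.radians(c['vfov'])/2);T=np.array(c['cam_to_world'])
    q=T[:3,:3].T@(np.array(p)-T[:3,3]);return q[:2]/q[2]*f+[c['cx'],c['cy']]
def big(m):
    cs,_=cv2.findContours(m.astype(np.uint8),0,2);return max(cs,key=cv2.contourArea)
E
python3 - <<'E'
from h import *
im=cv2.imread('pics/top0.png');hsv=cv2.cvtColor(im,cv2.COLOR_BGR2HSV);H,S,V=cv2.split(hsv)
X,Y=np.meshgrid(np.arange(560),np.arange(420))
o=big((H>5)&(H<15)&(S>180)&(V>150)&(X<370)&(X>230))
b=cv2.boxPoints(cv2.minAreaRect(o));print('lip',cv2.contourArea(o));
for p in b: print(p,onz('top',p,.109).round(4))
w=big((V>150)&(S<60)&(X>230)&(X<370)&(Y>100)&(Y<230))
b=cv2.boxPoints(cv2.minAreaRect(w))
for p in b: print('lid',p,onz('top',p,.131).round(4))
g=big((H>12)&(H<30)&(S>90)&(V>70)&(X>385)&(X<430)&(Y>230)&(Y<275))
c,r=cv2.minEnclosingCircle(g);print('cap',c,r,onz('top',c,.085).round(4))
ims=cv2.imread('pics/side0.png')
p=onz('top',c,.085);print('side pred cap',proj('side',p),'base',proj('side',[p[0],p[1],0]))
for nm,q in(('blue1',(447,225)),('blue2',(391,292)),('black',(433,293)),('jar',(436,141)),('disp',(131,147)),('mug',(125,229))):
    print(nm,onz('top',q,.14 if nm in('jar','disp') else .085).round(3))
cv2.imwrite('pics/c1.png',np.hstack([cv2.resize(im[200:320,350:470],(400,400),interpolation=2),cv2.resize(ims[100:220,250:370],(400,400),interpolation=2)]))
E
```

```text
lip 1387.0
[247.45134 211.8081 ] [0.5573 0.0532 0.109 ]
[249.90001 196.29999] [0.5895 0.0494 0.109 ]
[347.1081  211.64862] [ 0.5633 -0.1495  0.109 ]
[344.65942 227.15674] [ 0.5314 -0.1446  0.109 ]
lid [247.46489 193.3892 ] [0.5912 0.053  0.131 ]
lid [258.35403  124.424324] [0.7354 0.0362 0.131 ]
lid [360.49188 140.55135] [ 0.707  -0.1728  0.131 ]
lid [349.60275 209.51624] [ 0.5642 -0.1508  0.131 ]
cap (406.0, 254.0) 11.180439949035645 [ 0.4821 -0.2749  0.085 ]
side pred cap [313.79320016 143.18591072] base [311.48028982 167.2461437 ]
blue1 [ 0.545 -0.361  0.085]
blue2 [ 0.404 -0.243  0.085]
black [ 0.405 -0.328  0.085]
jar [ 0.707 -0.323  0.14 ]
disp [0.678 0.29  0.14 ]
mug [0.518 0.308 0.085]
```

View pics/c1.png

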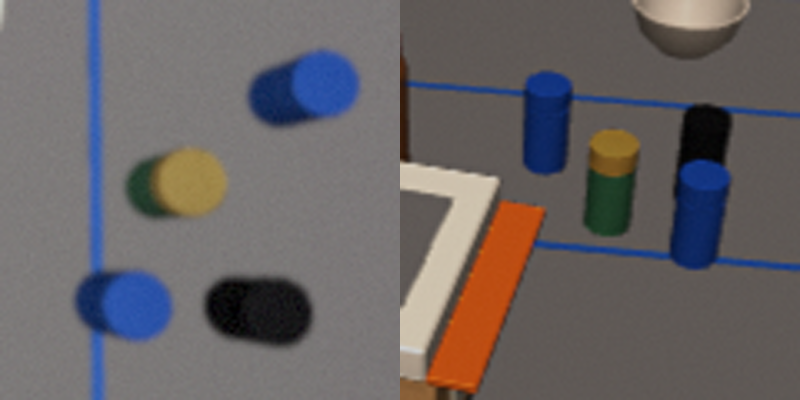

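The close crop confirms the choice: green body with brass cap at top (404,255) and side (313,143). The cap predicted from the top view lands on the cap in the side view. Tin at (0.482, -0.275), box centre about (0.643, -0.059), yaw -0.133. Next I work out the approach under the lip, with the tool pitched 30° below horizontal.

```bash
cat >> h.py <<'E'
yaw=-0.133;BX=np.array([np.cos(yaw),np.sin(yaw),0]);BY=np.array([-np.sin(yaw),np.cos(yaw),0]);BC=np.array([.6435,-.0590,0])
def ori(phi): # tool y = box y, tool z = box x pitched down phi
    z=BX*np.cos(phi)+np.array([0,0,-np.sin(phi)]);return np.column_stack([np.cross(BY,z),BY,z])
def box(x,y,z): return BC+BX*x+BY*y+np.array([0,0,z])
def delta(P,Rt,P0=None,R0=None):
    s=observe()
    if P0 is None: P0,R0=s['ee_pos'],R.from_quat(s['eef_rot']).as_matrix()
    return np.r_[(R0.T@(P-P0)).round(4),np.degrees(R.from_matrix(R0.T@Rt).as_rotvec()).round(1)]
PHI=np.radians(30);RL=ori(PHI)
def tcp(tipx,tipz,y=0): return box(tipx,y,tipz)-RL[:,2]*.025
def tip(th,r=.157):
    return np.array([.08,.113])+r*np.array([-np.cos(th),np.sin(th)])+.012*np.array([-np.sin(th),-np.cos(th)])-np.array([.0055,.0095])
E
python3 - <<'E'
from h import *
A=tcp(-.174,.115);B=tcp(-.082,.062);s=observe()
mid=np.array([.36,.2,.25])
print(A,B);print('A',delta(A,RL));print('mid', delta(mid,RL))
print('A->B',delta(B,RL,A,RL))
for th in np.arange(0,2.0,.1):
    t=tip(th);d=delta(tcp(*t),RL,B,RL);print(round(th,2),d[[0,2]],tcp(*t).round(3))
E
```

```text
[ 0.44957725 -0.03305511  0.1275    ] [ 0.54076475 -0.04525507  0.0745    ]
A [ -0.4271  -0.4795   0.1286  -8.1    -59.7    -13.8   ]
mid [-2.538e-01 -3.000e-01  5.800e-03 -8.100e+00 -5.970e+01 -1.380e+01]
A->B [-1.000e-04  0.000e+00  1.062e-01  0.000e+00  0.000e+00  0.000e+00]
0.0 [-0.0253 -0.0152] [ 0.54  -0.045  0.104]
0.1 [-0.0387 -0.0234] [ 0.54  -0.045  0.12 ]
0.2 [-0.0529 -0.0303] [ 0.541 -0.045  0.135]
0.3 [-0.0677 -0.0356] [ 0.544 -0.046  0.151]
0.4 [-0.0829 -0.0395] [ 0.548 -0.046  0.166]
0.5 [-0.0985 -0.0419] [ 0.554 -0.047  0.181]
0.6 [-0.1142 -0.0427] [ 0.561 -0.048  0.195]
0.7 [-0.1299 -0.0419] [ 0.569 -0.049  0.208]
0.8 [-0.1455 -0.0395] [ 0.579 -0.05   0.22 ]
0.9 [-0.1607 -0.0356] [ 0.59  -0.052  0.232]
1.0 [-0.1755 -0.0302] [ 0.602 -0.053  0.242]
1.1 [-0.1897 -0.0234] [ 0.615 -0.055  0.25 ]
1.2 [-0.2031 -0.0152] [ 0.628 -0.057  0.258]
1.3 [-0.2156 -0.0056] [ 0.643 -0.059  0.264]
1.4 [-0.2272  0.0051] [ 0.658 -0.061  0.269]
1.5 [-0.2375  0.0169] [ 0.673 -0.063  0.272]
1.6 [-0.2467  0.0297] [ 0.689 -0.065  0.273]
1.7 [-0.2545  0.0434] [ 0.704 -0.067  0.273]
1.8 [-0.261   0.0577] [ 0.72  -0.069  0.272]
1.9 [-0.2659  0.0727] [ 0.735 -0.071  0.268]
```

step_arm(deltas="-0.254 -0.3 0.006 -8.1 -59.7 -13.8 0;-0.254 -0.3 0.006 -8.1 -59.7 -13.8 0;-0.254 -0.3 0.006 -8.1 -59.7 -13.8 0;-0.254 -0.3 0.006 -8.1 -59.7 -13.8 0;-0.254 -0.3 0.006 -8.1 -59.7 -13.8 0;-0.254 -0.3 0.006 -8.1 -59.7 -13.8 0;-0.254 -0.3 0.006 -8.1 -59.7 -13.8 0;-0.254 -0.3 0.006 -8.1 -59.7 -13.8 0")

```text
clock: 0.77
ee_pos: [0.3403, 0.2621, 0.2503]
eef_rot: [0.07, 0.885, -0.03, 0.459]
ft_force: [0.3, 1.5, -0.5]
grip_width: -0.0001
finger_force: 0.0
```

```bash
python3 - <<'E'
from h import *
s=observe();print(s['clock'],s['ee_pos'],s['joint_pos'].round(2),s['ft_force'],delta(tcp(-.174,.115),RL))
E
```

```text
0.7667 [0.34027    0.26212407 0.25029717] [ 0.96 -0.29 -0.89  0.41 -0.82  0.87] [ 0.30025702  1.48106763 -0.5186171 ] [ 0.0096 -0.2764  0.194  -0.6    -5.2    -1.2   ]
```

step_arm(deltas="0.01 -0.276 0.194 -0.6 -5.2 -1.2 0;0.01 -0.276 0.194 -0.6 -5.2 -1.2 0;0.01 -0.276 0.194 -0.6 -5.2 -1.2 0;0.01 -0.276 0.194 -0.6 -5.2 -1.2 0;0.01 -0.276 0.194 -0.6 -5.2 -1.2 0;0.01 -0.276 0.194 -0.6 -5.2 -1.2 0;0.01 -0.276 0.194 -0.6 -5.2 -1.2 0;0.01 -0.276 0.194 -0.6 -5.2 -1.2 0")

```text
clock: 1.43
ee_pos: [0.4829, 0.0823, 0.2305]
eef_rot: [0.062, 0.872, -0.036, 0.484]
ft_force: [0.9, 0.8, 0.1]
grip_width: -0.0003
finger_force: 0.0
```

```bash
python3 - <<'E'
from h import *
s=observe();print(s['clock'],s['ee_pos'],s['joint_pos'].round(2),s['ft_force'],delta(tcp(-.174,.115),RL),delta(tcp(-.082,.062),RL))
E
```

```text
1.4333 [0.4828607  0.08227827 0.2305037 ] [ 0.19 -0.34 -1.08 -0.16 -0.28  0.18] [0.9259172  0.7920179  0.10717893] [ 0.0963 -0.1186  0.0408 -0.7    -1.9    -0.2   ] [ 0.0926 -0.1174  0.147  -0.7    -1.9    -0.2   ]
```

The forearm joint limit (-1.08) stops me backing off that far, so I'll go in from the left end of the lip and slide sideways under it.

```bash
python3 - <<'E'
from h import *
print(tcp(-.082,.062,.14),delta(tcp(-.082,.062,.14),RL),delta(tcp(-.082,.12,.14),RL))
E
```

```text
[0.55932991 0.09350852 0.0745    ] [ 0.0931  0.0226  0.1453 -0.7    -1.9    -0.2   ] [ 0.0439  0.0224  0.1147 -0.7    -1.9    -0.2   ]
```

step_arm(deltas="0.02 0.022 0.06 -0.7 -1.9 -0.2 0;0.04 0.022 0.114 -0.7 -1.9 -0.2 0;0.044 0.022 0.114 -0.7 -1.9 -0.2 0;0.07 0.022 0.13 -0.7 -1.9 -0.2 0;0.093 0.022 0.145 -0.7 -1.9 -0.2 0;0.093 0.022 0.145 -0.7 -1.9 -0.2 0;0.093 0.022 0.145 -0.7 -1.9 -0.2 0;0.093 0.022 0.145 -0.7 -1.9 -0.2 0")

```text
clock: 2.1
ee_pos: [0.5687, 0.0988, 0.0766]
eef_rot: [0.059, 0.866, -0.035, 0.495]
ft_force: [0.3, -0.6, 1.2]
grip_width: -0.0001
finger_force: 0.0
```

```bash
python3 - <<'E'
from h import *
s=observe();print(s['clock'],s['ee_pos'],s['joint_pos'].round(2),delta(tcp(-.082,.062,.14),RL),delta(tcp(-.082,.062),RL))
cv2.imwrite('pics/s1.png',grab_frame('side'))
E
```

```text
2.1 [0.56866665 0.09876623 0.07655735] [ 0.19  0.34 -1.08 -0.86 -0.28  0.17] [ 0.0061 -0.0065 -0.0063 -0.2    -0.5     0.    ] [ 0.0062 -0.1465 -0.0057 -0.2    -0.5     0.    ]
```

View pics/s1.png

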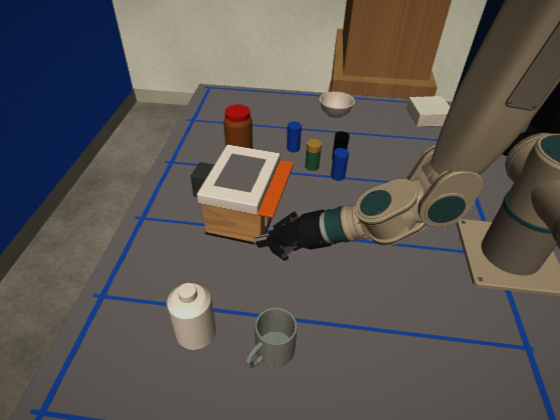

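The side view shows the fingers at (265,240), low and just left of the box's front-left corner, touching nothing, with the lid still shut. Joint 3 is at its limit, so I'll fit a rough kinematic model to choose a reachable pitch.

```bash
cat > k.py <<'E'
from h import *
from scipy.optimize import least_squares
D=[([1.0676074,.2771295,-.0278895,1.2680147,0,1.4673739],[.2429183,.5750673,.2551578],[.198554794,.98008915,-.00106674,-.000336831],1),
([.96,-.29,-.89,.41,-.82,.87],[.34027,.262124,.250297],[.07,.885,-.03,.459],.1),
([.19,-.34,-1.08,-.16,-.28,.18],[.4828607,.08227827,.2305037],[.062,.872,-.036,.484],.1)]
s=observe();D.append((s['joint_pos'],s['ee_pos'],s['eef_rot'],1))
def fk(p,q):
    h,l1,l2,a,L,e=p
    R1=R.from_euler('z',q[0]);Ra=R1*R.from_euler('y',q[1]);Rb=R1*R.from_euler('y',q[1]-q[2]);Rc=R1*R.from_euler('y',q[1]-q[2]+q[3]);Rd=Rc*R.from_euler('z',q[4])
    return R1.apply([e,0,h])+Ra.apply([0,0,l1])+Rb.apply([l2,0,0])+Rc.apply([a,0,0])+Rd.apply([L,0,0]),Rd.apply([1,0,0])
def res(p):
    r=[]
    for q,P,o,w in D:
        x,z=fk(p,q);r+=list(w*(x-P)*100)
    return np.r_[r,.03*(np.array(p)-[.3,.4,.4,.1,.15,0])*10]
sol=least_squares(res,[.3,.4,.4,.1,.15,0]);PK=sol.x
if __name__=='__main__':
    print(PK.round(3))
    for q,P,o,w in D:
        x,z=fk(PK,q);print((x-P).round(4),z.round(3),R.from_quat(o).as_matrix()[:,2].round(3))
    lo=np.array([-3.12,-.85,-1.08,-1.95,-1.57]);hi=np.array([3.12,1.88,1.24,2.15,1.53])
    def ik(P,z):
        f=lambda q:np.r_[(fk(PK,q)[0]-P)*10,fk(PK,q)[1]-z]
        g=least_squares(f,np.clip(np.array(s['joint_pos'][:5]),lo+.01,hi-.01),bounds=(lo,hi));return g.x,np.abs(g.fun).max()
    for dy in(0,.08):
      for ph in(30,45,60):
        for yw in(-.133,-.6,-1.0):
          z=np.array([np.cos(yw)*np.cos(np.radians(ph)),np.sin(yw)*np.cos(np.radians(ph)),-np.sin(np.radians(ph))])
          P=box(-.085,dy,.062)-.025*z;q,e=ik(P,z);print(dy,ph,yw,q.round(2),round(e,4))
E
python3 k.py
```

```text
[ 0.232  0.595  0.517  0.35   0.043 -0.034]
[ 0.0565 -0.0311  0.0004] [-0.001 -0.002 -1.   ] [-0.001 -0.002 -1.   ]
[-0.071   0.0672 -0.0615] [ 0.807 -0.122 -0.578] [ 0.808 -0.117 -0.577]
[-0.0124 -0.004  -0.0008] [ 0.842 -0.12  -0.527] [ 0.84  -0.123 -0.529]
[ 0.0006 -0.0032  0.0002] [ 0.855 -0.118 -0.505] [ 0.855 -0.118 -0.505]
0 30 -0.133 [-0.08  0.21 -1.08 -0.63 -0.05] 0.1138
0 30 -0.6 [-0.03  0.23 -1.08 -0.66 -0.49] 0.0365
0 30 -1.0 [ 0.    0.17 -0.96 -0.3  -0.82] 0.0
0 45 -0.133 [-0.08  0.12 -0.99 -0.33 -0.04] 0.0
0 45 -0.6 [-0.04  0.11 -0.93 -0.17 -0.39] 0.0
0 45 -1.0 [-0.01  0.13 -0.77  0.17 -0.63] 0.0
0 60 -0.133 [-0.08  0.1  -0.79  0.16 -0.03] 0.0
0 60 -0.6 [-0.05  0.12 -0.73  0.26 -0.26] 0.0
0 60 -1.0 [-0.04  0.17 -0.62  0.47 -0.42] 0.0
0.08 30 -0.133 [ 0.08  0.24 -1.08 -0.69 -0.19] 0.0825
0.08 30 -0.6 [ 0.12  0.25 -1.06 -0.65 -0.61] 0.0
0.08 30 -1.0 [ 0.15  0.17 -0.84 -0.05 -0.91] 0.0
0.08 45 -0.133 [ 0.07  0.13 -0.97 -0.31 -0.14] 0.0
0.08 45 -0.6 [ 0.11  0.12 -0.87 -0.07 -0.48] 0.0
0.08 45 -1.0 [ 0.13  0.17 -0.67  0.33 -0.69] 0.0
0.08 60 -0.133 [ 0.07  0.11 -0.76  0.18 -0.1 ] 0.0
0.08 60 -0.6 [ 0.09  0.14 -0.68  0.33 -0.33] 0.0
0.08 60 -1.0 [ 0.11  0.21 -0.54  0.57 -0.46] 0.0
```

A 45° pitch is reachable, so I'll switch to that.

```bash
sed -i 's/PHI=np.radians(30)/PHI=np.radians(45)/; s/np.array(\[.0055,.0095\])/np.array([.0078,.0078])/' h.py; python3 - <<'E'
from h import *
print(tcp(-.09,.055,.14),delta(tcp(-.09,.055,.14),RL))
E
```

```text
[0.55533844 0.09404254 0.07267767] [ 1.13e-02 -6.70e-03 -8.50e-03 -2.00e-01  1.47e+01 -1.00e-01]
```

step_arm(deltas="0.011 -0.007 -0.009 -0.2 14.7 -0.1 0;0.011 -0.007 -0.009 -0.2 14.7 -0.1 0;0.011 -0.007 -0.009 -0.2 14.7 -0.1 0;0.011 -0.007 -0.009 -0.2 14.7 -0.1 0")

```text
clock: 2.48
ee_pos: [0.5586, 0.0939, 0.079]
eef_rot: [0.062, 0.92, -0.025, 0.385]
ft_force: [2.3, 1.5, 1.3]
grip_width: -0.0002
finger_force: 0.0
```

```bash
python3 - <<'E'
from h import *
s=observe();print(s['clock'],s['ee_pos'],s['joint_pos'].round(2),delta(tcp(-.09,.055,.14),RL),delta(tcp(-.09,.055),RL))
E
```

```text
2.4833 [0.55861559 0.093922   0.07898126] [ 0.14  0.15 -0.96 -0.31 -0.19  0.2 ] [ 6.8e-03 -3.0e-04  2.1e-03  1.0e-01  4.0e-01 -1.0e-01] [ 0.0066 -0.1403  0.0019  0.1     0.4    -0.1   ]
```

step_arm(deltas="0.006 0 0.002 0 0 0 0;0.006 -0.02 0.002 0 0 0 0;0.006 -0.05 0.002 0 0 0 0;0.006 -0.08 0.002 0 0 0 0;0.006 -0.11 0.002 0 0 0 0;0.006 -0.13 0.002 0 0 0 0;0.006 -0.14 0.002 0 0 0 0;0.006 -0.14 0.002 0 0 0 0")

```text
clock: 3.15
ee_pos: [0.5317, -0.0465, 0.065]
eef_rot: [0.062, 0.922, -0.027, 0.381]
ft_force: [-0.2, -0.2, -0.0]
grip_width: -0.0002
finger_force: 0.0
```

```bash
python3 - <<'E'
from h import *
s=observe();print(s['clock'],s['ee_pos'],s['joint_pos'].round(2),s['ft_force'],delta(tcp(-.09,.055),RL))
P0,R0=s['ee_pos'],R.from_quat(s['eef_rot']).as_matrix()
for t in np.arange(0,2,.05): print(round(t,2),delta(tcp(*tip(t)),RL,P0,R0)[:3])
E
```

```text
3.15 [ 0.53171206 -0.04653989  0.06504269] [-0.25  0.12 -1.06 -0.39  0.08 -0.08] [-0.21396388 -0.16420812 -0.0298343 ] [-0.0088  0.0025 -0.0021 -0.2    -0.1    -0.    ]
0.0 [-0.0394  0.0024 -0.0254]
0.05 [-0.0447  0.0023 -0.0313]
0.1 [-0.0502  0.0023 -0.0369]
0.15 [-0.056   0.0023 -0.0422]
0.2 [-0.0621  0.0023 -0.0472]
0.25 [-0.0684  0.0023 -0.0519]
0.3 [-0.075   0.0022 -0.0563]
0.35 [-0.0817  0.0022 -0.0603]
0.4 [-0.0887  0.0022 -0.064 ]
0.45 [-0.0958  0.0022 -0.0673]
0.5 [-0.1031  0.0022 -0.0703]
0.55 [-0.1105  0.0022 -0.0729]
0.6 [-0.1181  0.0022 -0.0752]
0.65 [-0.1257  0.0021 -0.077 ]
0.7 [-0.1335  0.0021 -0.0785]
0.75 [-0.1413  0.0021 -0.0796]
0.8 [-0.1491  0.0021 -0.0803]
0.85 [-0.157   0.0021 -0.0806]
0.9 [-0.1648  0.0021 -0.0805]
0.95 [-0.1727  0.0021 -0.08  ]
1.0 [-0.1805  0.0021 -0.0792]
1.05 [-0.1883  0.0021 -0.0779]
1.1 [-0.196   0.0022 -0.0762]
1.15 [-0.2036  0.0022 -0.0742]
1.2 [-0.2111  0.0022 -0.0718]
1.25 [-0.2184  0.0022 -0.069 ]
1.3 [-0.2257  0.0022 -0.0659]
1.35 [-0.2327  0.0022 -0.0624]
1.4 [-0.2396  0.0022 -0.0585]
1.45 [-0.2462  0.0022 -0.0543]
1.5 [-0.2527  0.0023 -0.0498]
1.55 [-0.2589  0.0023 -0.045 ]
1.6 [-0.2649  0.0023 -0.0398]
1.65 [-0.2706  0.0023 -0.0344]
1.7 [-0.276   0.0024 -0.0287]
1.75 [-0.2811  0.0024 -0.0227]
1.8 [-0.2859  0.0024 -0.0165]
1.85 [-0.2904  0.0024 -0.01  ]
1.9 [-0.2946  0.0025 -0.0034]
1.95 [-0.2985  0.0025  0.0035]
```

Now lift gently, checking the force at each call.

step_arm(deltas="-0.006 0 -0.004 0 0 0 0;-0.012 0 -0.008 0 0 0 0;-0.017 0 -0.011 0 0 0 0;-0.022 0 -0.014 0 0 0 0;-0.027 0 -0.017 0 0 0 0;-0.031 0 -0.02 0 0 0 0;-0.035 0 -0.023 0 0 0 0;-0.039 0 -0.025 0 0 0 0")

```text
clock: 3.82
ee_pos: [0.5385, -0.0447, 0.1066]
eef_rot: [0.061, 0.925, -0.025, 0.375]
ft_force: [-10.3, 1.8, -1.8]
grip_width: -0.0005
finger_force: 4.4
```

```bash
python3 - <<'E'
from h import *
s=observe();print(s['ft_force'],s['moment'],s['ee_pos'],delta(tcp(*tip(0)),RL))
a=grab_frame('side');b=grab_frame('wrist');s=observe();print(s['ft_force'])
cv2.imwrite('pics/s2.png',np.hstack([cv2.resize(a[120:270,170:370],(440,330),interpolation=2),cv2.resize(b,(350,262))[:, :].copy() if 0 else cv2.copyMakeBorder(cv2.resize(b,(350,262)),0,68,0,0,0)]))
E
```

```text
[-10.25023751   1.84515544  -1.80611591] [0.3100453  2.32765785 0.07241395] [ 0.53849834 -0.04465697  0.10655895] [-5.5e-03 -3.0e-04 -7.0e-04 -0.0e+00 -8.0e-01  1.0e-01]
[-8.19196586  2.93010872 -1.72544279]
```

View pics/s2.png

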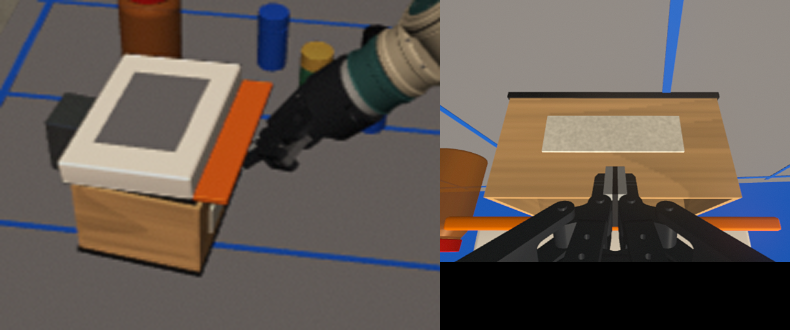

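The side crop shows the lid near shut and the fingers under the lip at (258,155). The wrist view (upside down) shows the fingertips at (615,175), pressed against a plate on the front wall, which explains the −x force. I'll back off along the tool axis before lifting.

step_arm(deltas="0 0 -0.004 0 0 0 0;0 0 -0.009 0 0 0 0;0 0 -0.012 0 0 0 0;0 0 -0.012 0 0 0 0")

```text
clock: 4.25
ee_pos: [0.535, -0.045, 0.1199]
eef_rot: [0.061, 0.922, -0.026, 0.381]
ft_force: [-1.7, 1.0, -1.7]
grip_width: 0.0001
finger_force: 1.2
```

```bash
python3 - <<'E'
from h import *
s=observe();print(s['ft_force'],s['moment'][1],s['ee_pos'])
P0,R0=s['ee_pos'],R.from_quat(s['eef_rot']).as_matrix()
for t in np.arange(0,2,.05): print(round(t,2),delta(tcp(*tip(t,.167-.01*min(t,1))),RL,P0,R0))
E
```

```text
[-1.7374668   0.96701722 -1.69171636] 1.1596301924783408 [ 0.53502975 -0.04504795  0.11988598]
0.0 [ 0.0086  0.0006  0.0042 -0.1    -0.1     0.1   ]
0.05 [ 0.0026  0.0006 -0.0016 -0.1    -0.1     0.1   ]
0.1 [-0.0036  0.0005 -0.0072 -0.1    -0.1     0.1   ]
0.15 [-0.0101  0.0005 -0.0123 -0.1    -0.1     0.1   ]
0.2 [-0.0168  0.0005 -0.0172 -0.1    -0.1     0.1   ]
0.25 [-0.0237  0.0005 -0.0216 -0.1    -0.1     0.1   ]
0.3 [-0.0308  0.0005 -0.0258 -0.1    -0.1     0.1   ]
0.35 [-0.0381  0.0005 -0.0295 -0.1    -0.1     0.1   ]
0.4 [-0.0455  0.0004 -0.0329 -0.1    -0.1     0.1   ]
0.45 [-0.0531  0.0004 -0.0359 -0.1    -0.1     0.1   ]
0.5 [-0.0608  0.0004 -0.0384 -0.1    -0.1     0.1   ]
0.55 [-0.0686  0.0004 -0.0406 -0.1    -0.1     0.1   ]
0.6 [-0.0764  0.0004 -0.0424 -0.1    -0.1     0.1   ]
0.65 [-0.0843  0.0003 -0.0438 -0.1    -0.1     0.1   ]
0.7 [-0.0923  0.0003 -0.0448 -0.1    -0.1     0.1   ]
0.75 [-0.1003  0.0003 -0.0454 -0.1    -0.1     0.1   ]
0.8 [-0.1082  0.0003 -0.0457 -0.1    -0.1     0.1   ]
0.85 [-0.1161  0.0003 -0.0455 -0.1    -0.1     0.1   ]
0.9 [-0.124   0.0003 -0.
[... 654 characters left out ...]
2.118e-01  2.000e-04 -1.320e-02 -1.000e-01 -1.000e-01  1.000e-01]
1.55 [-2.18e-01  1.00e-04 -8.40e-03 -1.00e-01 -1.00e-01  1.00e-01]
1.6 [-2.24e-01  1.00e-04 -3.20e-03 -1.00e-01 -1.00e-01  1.00e-01]
1.65 [-2.297e-01  1.000e-04  2.200e-03 -1.000e-01 -1.000e-01  1.000e-01]
1.7 [-2.351e-01  1.000e-04  7.900e-03 -1.000e-01 -1.000e-01  1.000e-01]
1.75 [-2.402e-01  1.000e-04  1.390e-02 -1.000e-01 -1.000e-01  1.000e-01]
1.8 [-2.45e-01  1.00e-04  2.01e-02 -1.00e-01 -1.00e-01  1.00e-01]
1.85 [-2.496e-01  1.000e-04  2.650e-02 -1.000e-01 -1.000e-01  1.000e-01]
1.9 [-2.537e-01  1.000e-04  3.320e-02 -1.000e-01 -1.000e-01  1.000e-01]
1.95 [-2.576e-01  1.000e-04  4.010e-02 -1.000e-01 -1.000e-01  1.000e-01]
```

step_arm(deltas="-0.002 0 -0.006 0 0 0 0;-0.006 0 -0.009 0 0 0 0;-0.01 0 -0.012 0 0 0 0;-0.015 0 -0.016 0 0 0 0;-0.02 0 -0.019 0 0 0 0;-0.026 0 -0.023 0 0 0 0;-0.032 0 -0.026 0 0 0 0;-0.038 0 -0.029 0 0 0 0")

```text
clock: 4.92
ee_pos: [0.5408, -0.0457, 0.1664]
eef_rot: [0.061, 0.923, -0.026, 0.379]
ft_force: [-5.6, 0.3, -1.1]
grip_width: -0.0001
finger_force: 2.0
```

step_arm(deltas="-0.004 0 -0.002 0 0 0 0;-0.008 0 -0.0035 0 0 0 0;-0.012 0 -0.005 0 0 0 0;-0.016 0 -0.0065 0 0 0 0;-0.02 0 -0.008 0 0 0 0;-0.024 0 -0.0095 0 0 0 0;-0.028 0 -0.011 0 0 0 0;-0.032 0 -0.0115 0 0 0 0")

```text
clock: 5.58
ee_pos: [0.5563, -0.0478, 0.1976]
eef_rot: [0.061, 0.923, -0.026, 0.38]
ft_force: [-2.2, 0.6, -1.0]
grip_width: -0.0
finger_force: 1.1
```

```bash
python3 - <<'E'
from h import *
s=observe();print(s['ft_force'],s['moment'],s['ee_pos'])
a=grab_frame('side');s=observe();print(s['ft_force'])
cv2.imwrite('pics/s3.png',cv2.resize(a[60:270,150:430],(560,420),interpolation=2))
P0,R0=s['ee_pos'],R.from_quat(s['eef_rot']).as_matrix()
for t in np.arange(.5,1.3,.05): print(round(t,2),delta(tcp(*tip(t,.167-.01*min(t,1))),RL,P0,R0)[[0,2]])
E
```

```text
[-2.2103075   0.58456425 -0.96959203] [ 0.11451084  1.14418457 -0.01916709] [ 0.55626948 -0.04778385  0.19756573]
[-1.07845796  0.17396584  0.83387275]
0.5 [0.0107 0.0016]
0.55 [ 0.0029 -0.0006]
0.6 [-0.005  -0.0024]
0.65 [-0.0129 -0.0038]
0.7 [-0.0208 -0.0048]
0.75 [-0.0288 -0.0054]
0.8 [-0.0368 -0.0056]
0.85 [-0.0447 -0.0054]
0.9 [-0.0526 -0.0048]
0.95 [-0.0604 -0.0038]
1.0 [-0.0682 -0.0024]
1.05 [-0.0759 -0.0012]
1.1 [-0.0836  0.0005]
1.15 [-0.0912  0.0025]
1.2 [-0.0987  0.005 ]
1.25 [-0.1061  0.0077]
```

View pics/s3.png

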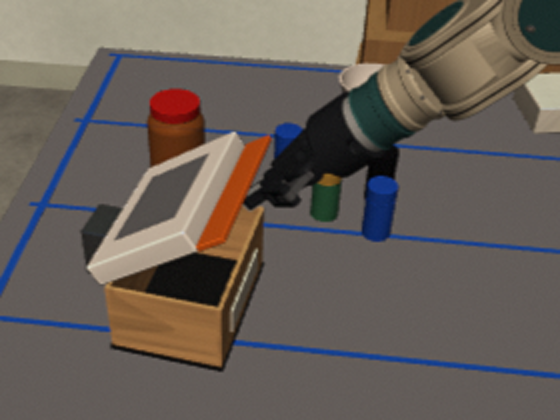

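The side crop shows the lid open about 0.6 rad with the fingers under the lip at (250,200), and the label plate on the front wall at (243,290). Forces are low, so I continue along the arc.

step_arm(deltas="-0.005 0 -0.001 0 0 0 0;-0.01 0 -0.002 0 0 0 0;-0.015 0 -0.003 0 0 0 0;-0.02 0 -0.004 0 0 0 0;-0.025 0 -0.005 0 0 0 0;-0.03 0 -0.005 0 0 0 0;-0.035 0 -0.005 0 0 0 0;-0.04 0 -0.005 0 0 0 0")

```text
clock: 6.3
ee_pos: [0.5808, -0.0509, 0.229]
eef_rot: [0.061, 0.923, -0.026, 0.38]
ft_force: [-3.1, -0.0, -0.3]
grip_width: -0.0001
finger_force: 0.9
```

step_arm(deltas="-0.005 0 0 0 0 0 0;-0.01 0 0.001 0 0 0 0;-0.015 0 0.001 0 0 0 0;-0.02 0 0.002 0 0 0 0;-0.025 0 0.003 0 0 0 0;-0.03 0 0.004 0 0 0 0;-0.034 0 0.005 0 0 0 0;-0.038 0 0.005 0 0 0 0")

```text
clock: 6.97
ee_pos: [0.6111, -0.055, 0.2519]
eef_rot: [0.061, 0.923, -0.026, 0.38]
ft_force: [-0.3, -0.2, -1.4]
grip_width: -0.0001
finger_force: 0.6
```

```bash
cat > ang.py <<'E'
from h import *
# lid angle from side view: orange lip blob far/near end, vs predicted lip-edge centre line
def lid_angle(save=None):
    a=grab_frame('side')
    if save: cv2.imwrite(save,a)
    H,S,V=cv2.split(cv2.cvtColor(a,cv2.COLOR_BGR2HSV));X,Y=np.meshgrid(np.arange(560),np.arange(420))
    c=big((H>4)&(H<14)&(S>190)&(V>120)&(X<330)&(X>150)&(Y<300));b=c.reshape(-1,2)
    n=b[np.argmax(b[:,1])]  # nearest (lowest) point: left end of lip
    ths=np.arange(0,2.1,.005);best=[]
    for r,u in((.18,-.012),(.18,-.004),(.152,-.004)):
        pass
    pr=[]
    for t in ths:
        q=[]
        for r,u in((.18,-.012),(.18,-.004),(.15,-.004),(.15,-.012)):
            q.append(proj('side',box(.08-r*np.cos(t)+u*np.sin(t),.103,.113+r*np.sin(t)+u*np.cos(t))))
        q=np.array(q);pr.append(q[np.argmax(q[:,1])])
    pr=np.array(pr);d=np.linalg.norm(pr-n,axis=1);return ths[d.argmin()],d.min(),n,cv2.contourArea(c)
if __name__=='__main__':
    import sys
    s=observe();print(s['ft_force'].round(1),s['ee_pos'])
    print(lid_angle(sys.argv[1] if len(sys.argv)>1 else None))
    P0,R0=s['ee_pos'],R.from_quat(s['eef_rot']).as_matrix()
    d={round(t,2):delta(tcp(*tip(t,.157)),RL,P0,R0)[[0,2]] for t in np.arange(.9,1.95,.05)}
    k=min(d,key=lambda t:abs(d[t][0]));print([(t,d[t]) for t in d if k-.06<t<k+.35])
E
python3 ang.py pics/s4.png
```

```text
[-0.3 -0.2 -1.4] [ 0.61112541 -0.05496917  0.25186343]
(np.float64(1.055), np.float64(0.1997895268946297), array([227, 162], dtype=int32), 162.0)
[(np.float64(1.0), array([ 0.0079, -0.0031])), (np.float64(1.05), array([ 0.0001, -0.0018])), (np.float64(1.1), array([-0.0076, -0.0002])), (np.float64(1.15), array([-0.0152,  0.0018])), (np.float64(1.2), array([-0.0227,  0.0042])), (np.float64(1.25), array([-0.0301,  0.007 ])), (np.float64(1.3), array([-0.0373,  0.0101])), (np.float64(1.35), array([-0.0443,  0.0136]))]
```

step_arm(deltas="-0.004 0 0 0 0 0 0;-0.008 0 0 0 0 0 0;-0.012 0 0.001 0 0 0 0;-0.015 0 0.002 0 0 0 0;-0.018 0 0.003 0 0 0 0;-0.02 0 0.004 0 0 0 0;-0.022 0 0.004 0 0 0 0;-0.022 0 0.004 0 0 0 0")

```text
clock: 7.68
ee_pos: [0.6295, -0.0574, 0.2649]
eef_rot: [0.061, 0.923, -0.026, 0.38]
ft_force: [-0.7, -0.7, 0.3]
grip_width: 0.0003
finger_force: 0.3
```

```bash
python3 ang.py pics/s5.png
```

```text
[-0.7 -0.7  0.3] [ 0.62954179 -0.05743924  0.26494595]
(np.float64(1.2), np.float64(0.09516899657107084), array([218, 156], dtype=int32), 140.0)
[(np.float64(1.15), array([ 0.0072, -0.002 ])), (np.float64(1.2), array([-0.0003,  0.0004])), (np.float64(1.25), array([-0.0077,  0.0032])), (np.float64(1.3), array([-0.0149,  0.0063])), (np.float64(1.35), array([-0.0219,  0.0098])), (np.float64(1.4), array([-0.0288,  0.0137])), (np.float64(1.45), array([-0.0355,  0.0178])), (np.float64(1.5), array([-0.0419,  0.0223]))]
```

step_arm(deltas="-0.002 0 0.001 0 0 0 0;-0.004 0 0.002 0 0 0 0;-0.006 0 0.002 0 0 0 0;-0.008 0 0.003 0 0 0 0;-0.008 0 0.003 0 0 0 0;-0.008 0 0.003 0 0 0 0")

```text
clock: 8.23
ee_pos: [0.637, -0.0584, 0.2681]
eef_rot: [0.061, 0.923, -0.026, 0.38]
ft_force: [-0.9, -0.3, -0.0]
grip_width: 0.0002
finger_force: 0.3
```

```bash
python3 ang.py
```

```text
[-0.9 -0.3 -0. ] [ 0.63695141 -0.05841468  0.26810641]
(np.float64(1.26), np.float64(0.07433409803239738), array([214, 154], dtype=int32), 138.5)
[(np.float64(1.2), array([ 0.0072, -0.0026])), (np.float64(1.25), array([-0.0001,  0.0002])), (np.float64(1.3), array([-0.0073,  0.0033])), (np.float64(1.35), array([-0.0144,  0.0068])), (np.float64(1.4), array([-0.0213,  0.0106])), (np.float64(1.45), array([-0.0279,  0.0148])), (np.float64(1.5), array([-0.0344,  0.0193])), (np.float64(1.55), array([-0.0406,  0.0241]))]
```

step_arm(deltas="-0.002 0 0.001 0 0 0 0;-0.004 0 0.002 0 0 0 0;-0.006 0 0.002 0 0 0 0;-0.0075 0 0.003 0 0 0 0;-0.0075 0 0.003 0 0 0 0;-0.0075 0 0.003 0 0 0 0")

```text
clock: 8.78
ee_pos: [0.6443, -0.0594, 0.2711]
eef_rot: [0.061, 0.923, -0.026, 0.38]
ft_force: [-1.0, -0.8, -0.7]
grip_width: 0.0002
finger_force: 0.2
```

```bash
python3 ang.py
```

```text
[-1.  -0.8 -0.7] [ 0.64427076 -0.05936112  0.27112334]
(np.float64(1.32), np.float64(0.02414627816309687), array([210, 152], dtype=int32), 137.5)
[(np.float64(1.25), array([ 0.0072, -0.0029])), (np.float64(1.3), array([0.    , 0.0002])), (np.float64(1.35), array([-0.007 ,  0.0037])), (np.float64(1.4), array([-0.0139,  0.0076])), (np.float64(1.45), array([-0.0206,  0.0117])), (np.float64(1.5), array([-0.027 ,  0.0162])), (np.float64(1.55), array([-0.0333,  0.0211])), (np.float64(1.6), array([-0.0392,  0.0262]))]
```

step_arm(deltas="-0.002 0 0.001 0 0 0 0;-0.004 0 0.002 0 0 0 0;-0.006 0 0.003 0 0 0 0;-0.007 0 0.004 0 0 0 0;-0.007 0 0.004 0 0 0 0;-0.007 0 0.004 0 0 0 0;-0.007 0 0.004 0 0 0 0")

```text
clock: 9.42
ee_pos: [0.6518, -0.0603, 0.273]
eef_rot: [0.061, 0.923, -0.026, 0.38]
ft_force: [0.5, -0.3, 0.5]
grip_width: 0.0002
finger_force: 0.2
```

```bash
python3 ang.py
```

```text
[ 0.5 -0.3  0.5] [ 0.65177907 -0.06034274  0.27304247]
(np.float64(1.35), np.float64(0.10010416021863376), array([208, 151], dtype=int32), 133.0)
[(np.float64(1.3), array([ 0.0067, -0.0037])), (np.float64(1.35), array([-0.0003, -0.0002])), (np.float64(1.4), array([-0.0072,  0.0036])), (np.float64(1.45), array([-0.0139,  0.0078])), (np.float64(1.5), array([-0.0203,  0.0123])), (np.float64(1.55), array([-0.0265,  0.0171])), (np.float64(1.6), array([-0.0325,  0.0222])), (np.float64(1.65), array([-0.0382,  0.0276])), (np.float64(1.7), array([-0.0437,  0.0333]))]
```

step_arm(deltas="-0.002 0 0.001 0 0 0 0;-0.004 0 0.002 0 0 0 0;-0.006 0 0.003 0 0 0 0;-0.007 0 0.004 0 0 0 0;-0.007 0 0.004 0 0 0 0;-0.007 0 0.004 0 0 0 0;-0.007 0 0.004 0 0 0 0")

```text
clock: 10.05
ee_pos: [0.6596, -0.0614, 0.2753]
eef_rot: [0.061, 0.923, -0.026, 0.38]
ft_force: [-0.9, 0.3, 0.1]
grip_width: -0.0001
finger_force: 0.1
```

```bash
python3 ang.py
```

```text
[-0.9  0.3  0.1] [ 0.65955991 -0.06140413  0.2752569 ]
(np.float64(1.3900000000000001), np.float64(0.17958598109422413), array([205, 150], dtype=int32), 127.5)
[(np.float64(1.35), array([ 0.0068, -0.0042])), (np.float64(1.4), array([-0.    , -0.0004])), (np.float64(1.45), array([-0.0067,  0.0038])), (np.float64(1.5), array([-0.0132,  0.0083])), (np.float64(1.55), array([-0.0194,  0.0131])), (np.float64(1.6), array([-0.0254,  0.0183])), (np.float64(1.65), array([-0.0311,  0.0237])), (np.float64(1.7), array([-0.0365,  0.0294]))]
```

step_arm(deltas="-0.002 0 0.001 0 0 0 0;-0.004 0 0.003 0 0 0 0;-0.0065 0 0.0045 0 0 0 0;-0.0065 0 0.0045 0 0 0 0;-0.0065 0 0.0045 0 0 0 0;-0.0065 0 0.0045 0 0 0 0")

```text
clock: 10.6
ee_pos: [0.6672, -0.0624, 0.2765]
eef_rot: [0.061, 0.923, -0.026, 0.38]
ft_force: [-0.4, 0.1, -0.4]
grip_width: 0.0
finger_force: 0.1
```

```bash
python3 ang.py pics/s6.png
```

```text
[-0.4  0.1 -0.4] [ 0.66724222 -0.06238538  0.27649133]
(np.float64(1.465), np.float64(0.07072014696506064), array([200, 148], dtype=int32), 132.5)
[(np.float64(1.4), array([ 0.0063, -0.0049])), (np.float64(1.45), array([-0.0004, -0.0008])), (np.float64(1.5), array([-0.0068,  0.0037])), (np.float64(1.55), array([-0.013 ,  0.0086])), (np.float64(1.6), array([-0.019 ,  0.0137])), (np.float64(1.65), array([-0.0247,  0.0191])), (np.float64(1.7), array([-0.0302,  0.0248])), (np.float64(1.75), array([-0.0353,  0.0307]))]
```

step_arm(deltas="-0.002 0 0.001 0 0 0 0;-0.004 0 0.002 0 0 0 0;-0.004 0 0.002 0 0 0 0;-0.004 0 0.002 0 0 0 0;-0.004 0 0.002 0 0 0 0;-0.004 0 0.002 0 0 0 0")

```text
clock: 11.15
ee_pos: [0.6714, -0.0629, 0.2779]
eef_rot: [0.061, 0.923, -0.026, 0.38]
ft_force: [-0.4, -0.1, 0.2]
grip_width: 0.0
finger_force: 0.1
```

```bash
python3 ang.py
```

```text
[-0.4 -0.1  0.2] [ 0.6713808  -0.06294369  0.27792272]
(np.float64(1.475), np.float64(0.3069331354145248), array([199, 148], dtype=int32), 141.5)
[(np.float64(1.45), array([ 0.0036, -0.0027])), (np.float64(1.5), array([-0.0028,  0.0018])), (np.float64(1.55), array([-0.0091,  0.0066])), (np.float64(1.6), array([-0.015 ,  0.0118])), (np.float64(1.65), array([-0.0207,  0.0172])), (np.float64(1.7), array([-0.0262,  0.0229])), (np.float64(1.75), array([-0.0313,  0.0288])), (np.float64(1.8), array([-0.0362,  0.035 ]))]
```

step_arm(deltas="-0.002 0 0.0015 0 0 0 0;-0.004 0 0.003 0 0 0 0;-0.004 0 0.003 0 0 0 0;-0.004 0 0.003 0 0 0 0;-0.004 0 0.003 0 0 0 0;-0.004 0 0.003 0 0 0 0")

```text
clock: 11.7
ee_pos: [0.6763, -0.0636, 0.2786]
eef_rot: [0.061, 0.923, -0.026, 0.38]
ft_force: [0.5, -0.0, 0.2]
grip_width: -0.0001
finger_force: 0.0
```

```bash
python3 ang.py
```

```text
[ 0.5 -0.   0.2] [ 0.67628659 -0.06360906  0.27855126]
(np.float64(1.52), np.float64(0.1646331651351049), array([196, 147], dtype=int32), 138.5)
[(np.float64(1.45), array([ 0.0076, -0.0057])), (np.float64(1.5), array([ 0.0011, -0.0012])), (np.float64(1.55), array([-0.0051,  0.0036])), (np.float64(1.6), array([-0.0111,  0.0087])), (np.float64(1.65), array([-0.0168,  0.0141])), (np.float64(1.7), array([-0.0222,  0.0198])), (np.float64(1.75), array([-0.0274,  0.0258])), (np.float64(1.8), array([-0.0322,  0.032 ]))]
```

Finger force is down to 0. I'll hold for a second to see if the lid moves on its own.

step_arm(deltas="0 0 0 0 0 0 0;0 0 0 0 0 0 0;0 0 0 0 0 0 0;0 0 0 0 0 0 0;0 0 0 0 0 0 0;0 0 0 0 0 0 0;0 0 0 0 0 0 0;0 0 0 0 0 0 0")

```text
clock: 12.42
ee_pos: [0.6762, -0.0636, 0.2785]
eef_rot: [0.061, 0.923, -0.026, 0.38]
ft_force: [-0.3, -0.7, -0.8]
grip_width: -0.0001
finger_force: 0.0
```

```bash
python3 ang.py
```

```text
[-0.3 -0.7 -0.8] [ 0.67624635 -0.06359346  0.2785278 ]
(np.float64(1.52), np.float64(0.1646331651351049), array([196, 147], dtype=int32), 137.5)
[(np.float64(1.45), array([ 0.0075, -0.0057])), (np.float64(1.5), array([ 0.0011, -0.0012])), (np.float64(1.55), array([-0.0052,  0.0036])), (np.float64(1.6), array([-0.0111,  0.0087])), (np.float64(1.65), array([-0.0168,  0.0141])), (np.float64(1.7), array([-0.0223,  0.0198])), (np.float64(1.75), array([-0.0274,  0.0258])), (np.float64(1.8), array([-0.0323,  0.032 ]))]
```

step_arm(deltas="-0.001 0 0.001 0 0 0 0;-0.003 0 0.002 0 0 0 0;-0.003 0 0.002 0 0 0 0;-0.003 0 0.002 0 0 0 0;-0.003 0 0.002 0 0 0 0;-0.003 0 0.002 0 0 0 0;-0.003 0 0.002 0 0 0 0;-0.003 0 0.002 0 0 0 0")

```text
clock: 13.13
ee_pos: [0.6797, -0.0641, 0.2792]
eef_rot: [0.061, 0.923, -0.026, 0.38]
ft_force: [-0.2, 0.1, -0.6]
grip_width: -0.0
finger_force: 0.0
```

```bash
python3 ang.py
```

```text
[-0.2  0.1 -0.6] [ 0.67973847 -0.06405687  0.27922064]
(np.float64(1.5350000000000001), np.float64(0.42014957839435724), array([195, 147], dtype=int32), 137.5)
[(np.float64(1.5), array([ 0.0041, -0.0032])), (np.float64(1.55), array([-0.0022,  0.0016])), (np.float64(1.6), array([-0.0081,  0.0067])), (np.float64(1.65), array([-0.0138,  0.0122])), (np.float64(1.7), array([-0.0193,  0.0179])), (np.float64(1.75), array([-0.0244,  0.0238])), (np.float64(1.8), array([-0.0293,  0.03  ])), (np.float64(1.85), array([-0.0338,  0.0365]))]
```

step_arm(deltas="-0.002 0 0.001 0 0 0 0;-0.003 0 0.003 0 0 0 0;-0.003 0 0.003 0 0 0 0;-0.003 0 0.003 0 0 0 0;-0.003 0 0.003 0 0 0 0;-0.003 0 0.003 0 0 0 0;-0.003 0 0.003 0 0 0 0;-0.003 0 0.003 0 0 0 0")

```text
clock: 13.85
ee_pos: [0.6839, -0.0646, 0.2792]
eef_rot: [0.061, 0.923, -0.026, 0.38]
ft_force: [-0.7, -0.8, -0.2]
grip_width: -0.0004
finger_force: 0.0
```

```bash
python3 ang.py
```

```text
[-0.7 -0.8 -0.2] [ 0.68393611 -0.06461443  0.27922421]
(np.float64(1.565), np.float64(0.05983313091634855), array([193, 146], dtype=int32), 132.0)
[(np.float64(1.5), array([ 0.0071, -0.0062])), (np.float64(1.55), array([ 0.0008, -0.0014])), (np.float64(1.6), array([-0.0051,  0.0038])), (np.float64(1.65), array([-0.0108,  0.0092])), (np.float64(1.7), array([-0.0163,  0.0149])), (np.float64(1.75), array([-0.0214,  0.0208])), (np.float64(1.8), array([-0.0263,  0.027 ])), (np.float64(1.85), array([-0.0308,  0.0335]))]
```

step_arm(deltas="-0.001 0 0.001 0 0 0 0;-0.003 0 0.002 0 0 0 0;-0.003 0 0.003 0 0 0 0;-0.003 0 0.003 0 0 0 0;-0.003 0 0.003 0 0 0 0;-0.003 0 0.003 0 0 0 0;-0.003 0 0.003 0 0 0 0;-0.003 0 0.003 0 0 0 0")

```text
clock: 14.57
ee_pos: [0.6881, -0.0652, 0.2792]
eef_rot: [0.061, 0.923, -0.026, 0.38]
ft_force: [0.6, 0.5, -0.5]
grip_width: -0.0005
finger_force: 0.0
```

```bash
python3 ang.py
```

```text
[ 0.6  0.5 -0.5] [ 0.68813911 -0.0651537   0.27918328]
(np.float64(1.59), np.float64(0.4215805349370253), array([191, 146], dtype=int32), 127.0)
[(np.float64(1.55), array([ 0.0038, -0.0044])), (np.float64(1.6), array([-0.0021,  0.0007])), (np.float64(1.65), array([-0.0079,  0.0062])), (np.float64(1.7), array([-0.0133,  0.0119])), (np.float64(1.75), array([-0.0184,  0.0178])), (np.float64(1.8), array([-0.0233,  0.024 ])), (np.float64(1.85), array([-0.0278,  0.0305])), (np.float64(1.9), array([-0.032 ,  0.0371]))]
```

step_arm(deltas="-0.002 0 0.001 0 0 0 0;-0.003 0 0.003 0 0 0 0;-0.003 0 0.003 0 0 0 0;-0.003 0 0.003 0 0 0 0;-0.003 0 0.003 0 0 0 0;-0.003 0 0.003 0 0 0 0;-0.003 0 0.003 0 0 0 0;-0.003 0 0.003 0 0 0 0")

```text
clock: 15.28
ee_pos: [0.6923, -0.0657, 0.2791]
eef_rot: [0.061, 0.923, -0.026, 0.38]
ft_force: [-0.3, -0.5, -0.7]
grip_width: 0.0005
finger_force: 0.0
```

```bash
python3 ang.py
```

```text
[-0.3 -0.5 -0.7] [ 0.6923153  -0.06573255  0.27911754]
(np.float64(1.665), np.float64(0.34192207622027626), array([186, 145], dtype=int32), 122.0)
[(np.float64(1.55), array([ 0.0068, -0.0074])), (np.float64(1.6), array([ 0.0008, -0.0023])), (np.float64(1.65), array([-0.0049,  0.0032])), (np.float64(1.7), array([-0.0103,  0.0088])), (np.float64(1.75), array([-0.0155,  0.0148])), (np.float64(1.8), array([-0.0203,  0.021 ])), (np.float64(1.85), array([-0.0248,  0.0275])), (np.float64(1.9), array([-0.029 ,  0.0341]))]
```

step_arm(deltas="0 0 0 0 0 0 0;0 0 0 0 0 0 0;0 0 0 0 0 0 0;0 0 0 0 0 0 0;0 0 0 0 0 0 0;0 0 0 0 0 0 0;0 0 0 0 0 0 0;0 0 0 0 0 0 0")

```text
clock: 16.0
ee_pos: [0.6924, -0.0658, 0.2792]
eef_rot: [0.061, 0.923, -0.026, 0.38]
ft_force: [-0.6, -0.3, 0.2]
grip_width: -0.0001
finger_force: 0.0
```

```bash
python3 ang.py pics/s7.png; ls pics
```

```text
[-0.6 -0.3  0.2] [ 0.69240065 -0.06575023  0.27919616]
(np.float64(1.725), np.float64(0.8722618253169252), array([182, 145], dtype=int32), 118.5)
[(np.float64(1.55), array([ 0.0069, -0.0074])), (np.float64(1.6), array([ 0.0009, -0.0023])), (np.float64(1.65), array([-0.0048,  0.0031])), (np.float64(1.7), array([-0.0102,  0.0088])), (np.float64(1.75), array([-0.0154,  0.0148])), (np.float64(1.8), array([-0.0202,  0.021 ])), (np.float64(1.85), array([-0.0247,  0.0275])), (np.float64(1.9), array([-0.0289,  0.0341]))]
c1.png
s1.png
s2.png
s3.png
s4.png
s5.png
s6.png
s7.png
side0.png
top0.png
```

The lid has left the finger and is swinging on by itself, 1.665 to 1.725 rad with no contact. I retract and head for the tin.

step_arm(deltas="0 0 -0.02 0 0 0 0;0 0 -0.05 0 0 0 0.6;0 0 -0.08 0 0 0 0.75;0 0 -0.08 0 0 0 0.75")

```text
clock: 16.38
ee_pos: [0.6365, -0.0581, 0.342]
eef_rot: [0.061, 0.921, -0.027, 0.383]
ft_force: [0.6, 0.6, 1.1]
grip_width: 0.0357
finger_force: 0.0
```

```bash
python3 - <<'E'
from h import *
import ang
s=observe();print(s['ee_pos'],ang.lid_angle())
print(delta(np.array([.482,-.275,.20]),ori(np.pi/2)))
E
```

```text
[ 0.63647089 -0.05806335  0.34195623] (np.float64(1.725), np.float64(0.8722618253169252), array([182, 145], dtype=int32), 117.5)
[ 1.88e-01 -2.35e-01  1.08e-02 -1.00e-01  4.51e+01  1.00e-01]
```

step_arm(deltas="0.188 -0.235 0.011 0 45 0 0.75;0.188 -0.235 0.011 0 45 0 0.75;0.188 -0.235 0.011 0 45 0 0.75;0.188 -0.235 0.011 0 45 0 0.75;0.188 -0.235 0.011 0 45 0 0.75;0.188 -0.235 0.011 0 45 0 0.75;0.188 -0.235 0.011 0 45 0 0.75;0.188 -0.235 0.011 0 45 0 0.75")

```text
clock: 17.1
ee_pos: [0.4788, -0.2781, 0.1912]
eef_rot: [0.068, 0.998, 0.0, -0.006]
ft_force: [-0.7, 0.9, -0.7]
grip_width: 0.064
finger_force: 0.0
```

step_arm(deltas="0 0 0 0 0 0 0.75;0 0 0 0 0 0 0.75")

```text
clock: 17.27
ee_pos: [0.4805, -0.2744, 0.1951]
eef_rot: [0.067, 0.998, 0.0, -0.003]
ft_force: [-0.7, -0.2, 0.4]
grip_width: 0.0639
finger_force: 0.0
```

```bash
python3 - <<'E'
from h import *
import ang
s=observe();c=camera_params('wrist');w=grab_frame('wrist');cv2.imwrite('pics/w1.png',w)
print(s['ee_pos'],s['grip_width'],ang.lid_angle())
print(delta(np.array([.482,-.275,.20]),ori(np.pi/2)),proj('wrist',[.482,-.275,.085],c))
H,S,V=cv2.split(cv2.cvtColor(w,cv2.COLOR_BGR2HSV))
g=big((H>14)&(H<30)&(S>90)&(V>70));q,r=cv2.minEnclosingCircle(g);print(q,r,cv2.contourArea(g),onz('wrist',q,.085,c))
E
```

```text
[ 0.4804876  -0.27444315  0.19507604] 0.06392142912361633 (np.float64(1.725), np.float64(0.8722618253169252), array([182, 145], dtype=int32), 118.5)
[-0.0007 -0.001  -0.0031 -0.1    -0.2     0.1   ] [279.56066694 223.46406234]
(486.0, 289.5) 80.31977081298828 8270.0 [ 0.55235688 -0.133428    0.085     ]
```

View pics/w1.png

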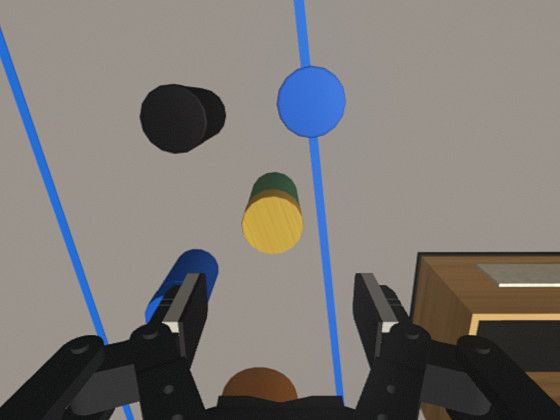

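The wrist view shows the brass cap at (272,224) between the jaws, with the blue tin at (190,280) and the others well clear. The cap sits about 7 px left of my prediction, so I refine it.

```bash
python3 - <<'E'
from h import *
c=camera_params('wrist');w=cv2.imread('pics/w1.png')
H,S,V=cv2.split(cv2.cvtColor(w,cv2.COLOR_BGR2HSV));X,Y=np.meshgrid(np.arange(560),np.arange(420))
g=big((H>14)&(H<32)&(S>110)&(V>150)&(X<330)&(Y<265)&(Y>150));(q,a,t)=cv2.fitEllipse(g);p=onz('wrist',q,.085,c);print(q,a,p)
s=observe();print(s['ee_pos'],delta(np.array([p[0],p[1],.068]),ori(np.pi/2)))
E
```

```text
(272.2761535644531, 224.62887573242188) (56.03315353393555, 60.137481689453125) [ 0.48405522 -0.27984492  0.085     ]
[ 0.4814719  -0.2739399   0.19688416] [-0.0037 -0.0053  0.1289 -0.1    -0.2     0.1   ]
```

step_arm(deltas="-0.003 -0.004 0.03 0 0 0 0.75;-0.003 -0.004 0.06 0 0 0 0.75;-0.003 -0.004 0.09 0 0 0 0.75;-0.003 -0.004 0.11 0 0 0 0.75;-0.003 -0.004 0.125 0 0 0 0.75;-0.003 -0.004 0.129 0 0 0 0.75;-0.003 -0.004 0.129 0 0 0 0.75;-0.003 -0.004 0.129 0 0 0 0.75")

```text
clock: 18.03
ee_pos: [0.4838, -0.2791, 0.0687]
eef_rot: [0.066, 0.998, -0.001, -0.001]
ft_force: [0.3, -0.6, -1.1]
grip_width: 0.0641
finger_force: 0.0
```

step_arm(deltas="0 0 0 0 0 0 0.3;0 0 0 0 0 0 0.3;0 0 0 0 0 0 0.3;0 0 0 0 0 0 0.3;0 0 0 0 0 0 0.3;0 0 0 0 0 0 0.3;0 0 0 0 0 0 0.3;0 0 0 0 0 0 0.3", force=40)

```text
clock: 18.7
ee_pos: [0.484, -0.2801, 0.0692]
eef_rot: [0.066, 0.998, -0.001, -0.001]
ft_force: [-0.8, 0.6, 6.1]
grip_width: 0.0413
finger_force: 40.0
```

step_arm(deltas="0 0 -0.01 0 0 0 0.3;0 0 -0.04 0 0 0 0.3;0 0 -0.08 0 0 0 0.3;0 0 -0.12 0 0 0 0.3;0 0 -0.15 0 0 0 0.3;0 0 -0.15 0 0 0 0.3;0 0 -0.15 0 0 0 0.3")

```text
clock: 19.28
ee_pos: [0.4846, -0.2801, 0.2202]
eef_rot: [0.066, 0.998, -0.002, 0.0]
ft_force: [0.6, -0.2, -2.6]
grip_width: 0.041
finger_force: 41.3
```

```bash
python3 - <<'E'
from h import *
s=observe();print(s['ee_pos'],s['grip_width'],s['ft_force'],s['finger_force']);print(box(-.015,0,.219),delta(box(-.015,0,.219),ori(np.pi/2)))
E
```

```text
[ 0.48455324 -0.28009326  0.22017711] 0.04096255706021045 [ 0.6063195  -0.20688556 -2.56095459] 41.25445604324341
[ 0.62863247 -0.05701088  0.219     ] [-1.133e-01  2.402e-01  1.000e-04 -3.000e-01  0.000e+00  0.000e+00]
```

step_arm(deltas="-0.01 0.022 0 0 0 0 0.3;-0.025 0.055 0 0 0 0 0.3;-0.042 0.09 0 0 0 0 0.3;-0.059 0.125 0 0 0 0 0.3;-0.076 0.16 0 0 0 0 0.3;-0.093 0.195 0 0 0 0 0.3;-0.107 0.225 0 0 0 0 0.3;-0.113 0.24 0 0 0 0 0.3")

```text
clock: 19.95
ee_pos: [0.6272, -0.0525, 0.2134]
eef_rot: [0.065, 0.998, 0.0, -0.004]
ft_force: [-0.5, -1.3, -2.0]
grip_width: 0.0409
finger_force: 41.4
```

step_arm(deltas="0 0 0 0 0 0 0.3;0 0 0 0 0 0 0.3;0 0 0 0 0 0 0.3")

```text
clock: 20.2
ee_pos: [0.6256, -0.0567, 0.2148]
eef_rot: [0.067, 0.998, -0.001, -0.004]
ft_force: [0.4, 0.0, -1.7]
grip_width: 0.0413
finger_force: 41.4
```

```bash
python3 - <<'E'
from h import *
import ang
s=observe();print(s['ee_pos'],s['grip_width'],s['ft_force'],delta(box(-.015,0,.074),ori(np.pi/2)),ang.lid_angle())
cv2.imwrite('pics/f1.png',np.hstack([cv2.resize(grab_frame('top')[80:260,200:420],(400,327)),cv2.resize(grab_frame('side')[80:260,130:350],(400,327))]))
E
```

```text
[ 0.62559223 -0.0566533   0.21476939] 0.041340843183377184 [ 0.38745307  0.04611082 -1.73520589] [-4.200e-03  4.000e-04  1.407e-01 -1.000e-01 -5.000e-01 -0.000e+00] (np.float64(1.725), np.float64(0.8722618253169252), array([182, 145], dtype=int32), 118.5)
```

View pics/f1.png

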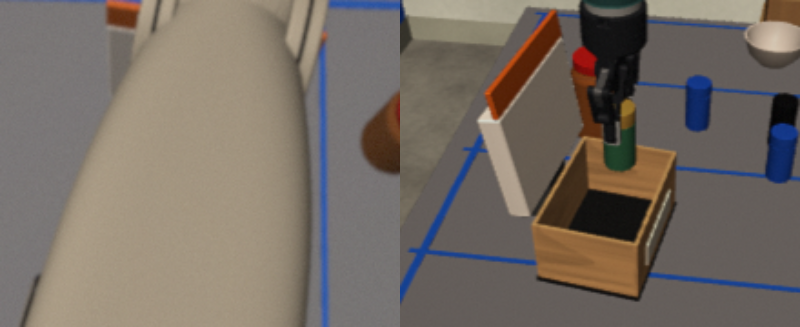

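The side crop shows the tin upright in the gripper at (620,145) over the box, and the lid open and leaning back. Descending.

step_arm(deltas="-0.003 0 0.025 0 0 0 0.3;-0.003 0 0.05 0 0 0 0.3;-0.003 0 0.075 0 0 0 0.3;-0.003 0 0.095 0 0 0 0.3;-0.003 0 0.11 0 0 0 0.3;-0.003 0 0.12 0 0 0 0.3;-0.003 0 0.128 0 0 0 0.3;-0.003 0 0.13 0 0 0 0.3")

```text
clock: 21.02
ee_pos: [0.6286, -0.0572, 0.0852]
eef_rot: [0.067, 0.998, -0.001, -0.003]
ft_force: [-0.6, 0.2, -1.3]
grip_width: 0.041
finger_force: 41.4
```

step_arm(deltas="0 0 0.001 0 0 0 0.3;0 0 0.002 0 0 0 0.3;0 0 0.003 0 0 0 0.3;0 0 0.004 0 0 0 0.3;0 0 0.005 0 0 0 0.3;0 0 0.005 0 0 0 0.3")

```text
clock: 21.52
ee_pos: [0.6296, -0.0567, 0.0816]
eef_rot: [0.066, 0.998, -0.001, -0.002]
ft_force: [0.3, -0.9, -2.6]
grip_width: 0.041
finger_force: 41.4
```

step_arm(deltas="0 0 0.001 0 0 0 0.3;0 0 0.002 0 0 0 0.3;0 0 0.003 0 0 0 0.3;0 0 0.004 0 0 0 0.3;0 0 0.005 0 0 0 0.3;0 0 0.005 0 0 0 0.3")

```text
clock: 22.02
ee_pos: [0.6291, -0.0567, 0.0759]
eef_rot: [0.066, 0.998, -0.001, -0.003]
ft_force: [-0.2, -0.6, -1.2]
grip_width: 0.0413
finger_force: 41.4
```

step_arm(deltas="0 0 0.001 0 0 0 0.3;0 0 0.002 0 0 0 0.3;0 0 0.002 0 0 0 0.3")

```text
clock: 22.27
ee_pos: [0.6295, -0.0568, 0.0744]
eef_rot: [0.066, 0.998, -0.001, -0.002]
ft_force: [-0.6, -0.4, -2.1]
grip_width: 0.0413
finger_force: 41.5
```

step_arm(deltas="0 0 0.001 0 0 0 0.3;0 0 0.001 0 0 0 0.3;0 0 0.001 0 0 0 0.3")

```text
clock: 22.52
ee_pos: [0.6296, -0.0568, 0.0743]
eef_rot: [0.066, 0.998, -0.001, -0.002]
ft_force: [-2.3, -0.6, 5.5]
grip_width: 0.0414
finger_force: 42.0
```

step_arm(deltas="0 0 0.001 0 0 0 0.3;0 0 0.001 0 0 0 0.3;0 0 0.001 0 0 0 0.3")

```text
clock: 22.77
ee_pos: [0.6296, -0.0568, 0.0742]
eef_rot: [0.066, 0.998, -0.001, -0.002]
ft_force: [-3.7, -0.3, 10.8]
grip_width: 0.041
finger_force: 42.7
```

The tin is on the box floor. I ease off 1 mm, open, and rise.

step_arm(deltas="0 0 -0.001 0 0 0 0.3;0 0 -0.001 0 0 0 0.55;0 0 -0.001 0 0 0 0.6;0 0 -0.001 0 0 0 0.75;0 0 -0.001 0 0 0 0.75;0 0 -0.001 0 0 0 0.75;0 0 -0.001 0 0 0 0.75")

```text
clock: 23.35
ee_pos: [0.6293, -0.0567, 0.0731]
eef_rot: [0.066, 0.998, -0.001, -0.002]
ft_force: [-0.4, -0.5, 0.7]
grip_width: 0.064
finger_force: 0.0
```

step_arm(deltas="0 0 -0.01 0 0 0 0.75;0 0 -0.03 0 0 0 0.75;0 0 -0.06 0 0 0 0.75;0 0 -0.09 0 0 0 0.75;0 0 -0.12 0 0 0 0.75;0.03 0 -0.15 0 0 0 0.75;0.07 0 -0.18 0 0 0 0.75;0.1 0 -0.2 0 0 0 0.75")

```text
clock: 24.02
ee_pos: [0.5338, -0.0437, 0.2744]
eef_rot: [0.066, 0.998, -0.001, -0.001]
ft_force: [0.3, -0.6, 0.4]
grip_width: 0.064
finger_force: 0.0
```

step_arm(deltas="0 0 0 0 0 0 0.75;0 0 0 0 0 0 0.75;0 0 0 0 0 0 0.75;0 0 0 0 0 0 0.75;0 0 0 0 0 0 0.75;0 0 0 0 0 0 0.75;0 0 0 0 0 0 0.75;0 0 0 0 0 0 0.75")

```text
clock: 24.68
ee_pos: [0.5341, -0.0437, 0.271]
eef_rot: [0.066, 0.998, -0.001, -0.003]
ft_force: [0.2, 0.1, 0.8]
grip_width: 0.064
finger_force: 0.0
```

```bash
python3 - <<'E'
from h import *
import ang
s=observe();print(s['clock'],s['ee_pos'],s['grip_width'],s['ft_force'],ang.lid_angle())
a=grab_frame('side');b=grab_frame('wrist')
cv2.imwrite('pics/f2.png',np.hstack([cv2.resize(a,(400,300)),cv2.resize(b,(400,300))]))
E
```

```text
24.6833 [ 0.53413937 -0.04365444  0.27098412] 0.06398202524462505 [0.22123207 0.07610875 0.75131561] (np.float64(1.725), np.float64(0.8722618253169252), array([182, 145], dtype=int32), 117.5)
```

View pics/f2.png

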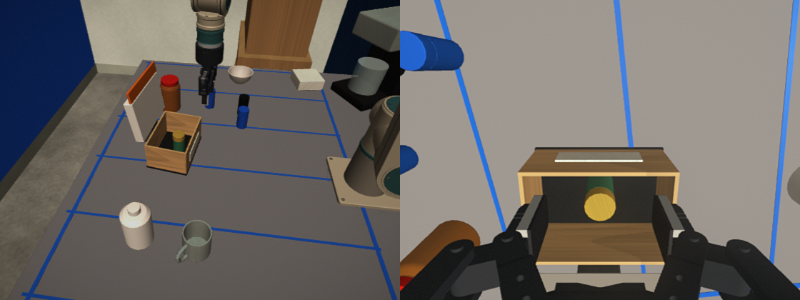

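The tin stands upright in the box, at (180,142) in the side view and (600,205) in the wrist view. The lid holds at 1.725 rad, the jar, mug and dispenser are where they were, and the robot touches nothing. Handing in.

```bash
python3 -c "
from bench import *
print(job_done())"
```

```text
the job is handed in; nothing more can be done
None
```

The lid stays open by itself at about 1.725 rad, the green tea tin stands upright inside the pod box, and the job was handed in at about 25 s of the 72 s allowed. On the first lift the fingertips pressed the plate on the box's front wall at about 10 N, and I backed off.

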